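Drill chuck into the tool-setting spindle

TASK

Take the black drill chuck out of the wooden tool rack and seat its tapered shank fully home in the tool-setting spindle (the round aluminium nose with two yellow dogs), with the drive slots of its flange over the dogs. Lower it in gently rather than dropping it, let go of it, and leave the other two holders in the rack.

Things in the scene. Friction and masses are not known exactly. Their poses are not given: they have to be found in the camera images.
- chuck_centre (a point): Drill chuck, 0.6 kg, shank down in a rack pocket. Point: mid sleeve; z up its axis. Black sleeve 42 mm dia, from 24 below the point to 20 above; top (three jaws) 35 above. Below the point: flange 60 dia, top at -34, underside at -45; tapered shank 36 dia at flange, 19 at its end, -100. Two slots 22 wide, notches through the flange at +x and -x, 18 mm from the axis; either slot fits either dog.
- spindle_face (a point): Mouth centre of the fixed setting spindle, on its flat top face 85 mm above the table; z up. Aluminium, 84 mm dia, red band, grey base 150 square. Taper hole 40 dia at face, 22 at bottom, 60 deep: the shank centres itself. Home = flange underside on the face. Two yellow dogs on the face at +x and -x, 21 to 30 mm from the axis, 10 wide, 12 high, round-topped: about 12 degrees of play each way.
- collet_centre (a point): Bystander, stays in its rack pocket: collet holder, same shank and flange as the drill chuck, but a notched steel nut 42 mm dia and a brass-coloured cutter 12 mm dia standing up. Point: mid nut, 35 mm above the flange's underside, 44 below its top. Rack: fixed wooden block 65 mm high, three pockets 41 mm wide, 115 mm apart in a row; flanges rest on its top, shanks hang 55 mm into it.
- mill_centre (a point): Bystander, stays in its rack pocket: face-mill holder, same shank and flange as the drill chuck, but a blue disc head 56 mm dia with five brass-coloured inserts. Point: mid head, 41 mm above the flange's underside, 16 below its top.
Things that resemble listed ones, but are neither listed nor needed, are in the scene too. What is shaped like the part that bears chuck_centre but purple is not meant. What is shaped like the part that bears spindle_face but green is not meant.

How it is judged:
By the outcome, as a careful person would: the job done as asked, in the order asked, and still so for the second after the job is handed in, with the robot touching nothing.
It also fails if it takes over 42 s, if anything falls off the work surface, if the arm or the gripper's body presses on something with over 40 N, if the wrist force passes 120 N, or if a joint passes its speed limit or range.

ROBOT

A 7-joint arm with a two-finger parallel gripper is mounted at the origin on the work surface. World frame = base frame: x ahead of the robot, y to its left, z up, the work surface at z = 0. Lengths are in m, angles in rad, forces in N, time in s.
With the tool pointing down it reaches from about 0.35 to 0.9 m from the base axis. Payload 8.1 kg.
Tool frame: the origin (TCP) lies midway between the tips of the shut fingers; the grasp point (between the pads) lies 19 mm behind it; z points along the fingers, y is the direction in which the jaws open and shut (so a half turn about z gives the same grasp; the last joint's range is limited). The gripper opens to 92 mm and grips with 3 to 60 N. Pads are 19 mm wide; open, the fingers measure 130 mm over their backs; the gripper's body (75 mm by 190 mm) begins 47 mm behind the grasp point.
Start: joints at [1.192, 0.434, 0.025, 1.573, -0.012, 1.134, -0.075], TCP at [0.17, -0.601, 0.227] pointing down, gripper open.
Joint ranges: [-2.62, 2.62], [-0.44, 2.09], [-1.27, 1.32], [0.08, 2.57], [-1.32, 4.46], [0.12, 2], [-2.74, 2.74]. Speed limits (rad/s): [2.22, 2.22, 3.01, 3.01, 3.14, 3.14, 3.14].

INTERFACE

Orientations are given as a rotation vector (axis times angle).
In Python, from cell import arm gives the robot as it stands. The module is installed in compiled form; this text tells all that it offers.
- The arm moves only by the tool jog_arm, never from a script. Its argument "increments" is a list of rows, each an object with "slide": the shift along the tool's x, y, z in mm, a list of three; "roll": the turn about the tool's z in rad; "gripper": the opening, from 0 (shut) to 1 (fully open). In form: [{"slide": [x, y, z], "roll": roll, "gripper": gripper}, ...]. A call has exactly 10 rows; each row is the pose to reach, as a shift and turn from the pose commanded when the call began, along the tool's axes at that moment; what a row does not reach only later rows make up. A row lasts 1/12 s, in which the tool goes at most 41.7 mm and 7.16 degrees, less where a joint would pass 70% of its speed; a pose out of reach is approached as far as the arm can. A call with a gripper value outside its range is refused whole. The fingers move at their own pace and stop on an object; "newtons" is the grip in N (left out, the last holds). Time passes only in rows, so rows that repeat a pose let the fingers close, or fill a call up. It gives the time, the measured TCP pose, the force and the opening at its end, in the units of the state.
- arm.observe(): the state, without advancing time (a new reading comes with each control period).
- arm.get_image(name): name is "scene" or "top"; returns a dict with "frame" (384x512x3 uint8, blue, green, red), "depth" (384x512 float32, m along the optical axis (not along the pixel's ray), 0 where there is no reading), "intrinsics" (3x3 intrinsics, pixels), "R" (3x3) and "t" (3): a world point X has camera coordinates R X + t. Camera axes: x right, y down, z forward; pixel columns grow to the right and rows downward; lengths in m; the calibration is good to about 2 mm. A picture is of the moment at which its call begins.
- arm.sign_off(): hands the job in, once; it reports no verdict.
The state is a dict: "clock": time; "joints": joint angles; "dq": joint speeds; "joint_efforts": joint torques, N m; "position": TCP position; "ee_rot": TCP orientation; "force": force on the tool from outside, world axes, zero at the start; "ft_torque": the same for the moment, N m; "width": opening from 0.0 (shut) to 1.0 (fully open).
Only numpy, scipy, OpenCV 4.12 (cv2) and the standard library are available. Lean on these libraries where they do the work, as an engineer would, in place of code of your own. Each camera call takes 0.05 s, during which the arm holds its last target.

## Working session

There is one attempt and no reset: what is moved stays moved. The work goes in short steps, Python scripts to look and compute and a tool call to move; the robot and the scene stay as the last step left them, time stands still between calls to the robot, and variables do not carry over. Pictures are saved under pics/ and viewed, and the job is handed in when it is done.

Besides the shell and the picture viewer there is one more tool, called after "Call:" by a JSON object that holds its "name" and its "arguments", one argument or row to a line. jog_arm: Moves the arm, as the interface text tells. Its arguments: {"type":"object","properties":{"increments":{"type":"array"},"newtons":{"type":"number"}},"required":["increments"]}

```bash
mkdir -p pics; python3 - <<'E'
from cell import arm
import cv2,numpy as np,pickle
s=arm.observe();print({k:np.round(v,3) for k,v in s.items()})
d={}
for n in("scene","top"):
    r=arm.get_image(n);d[n]=r;cv2.imwrite(f"pics/{n}0.png",r["frame"])
    print(n,r["intrinsics"].tolist() if hasattr(r["intrinsics"],'tolist') else r["intrinsics"],-np.array(r["R"]).T@r["t"],np.round(r["R"],3).tolist())
pickle.dump(d,open("d0.pkl","wb"))
E
```

```text
{'clock': np.float64(0.0), 'joints': array([ 1.192,  0.435,  0.025,  1.574, -0.012,  1.134, -0.075]), 'dq': array([ 0.001,  0.   , -0.002, -0.   ,  0.   ,  0.001,  0.   ]), 'joint_efforts': array([-0.0000e+00, -6.6785e+01,  9.8600e-01, -3.1446e+01, -6.0000e-02,
        4.3000e-02,  0.0000e+00]), 'position': array([ 0.17 , -0.601,  0.226]), 'ee_rot': array([-3.11e+00, -4.32e-01,  1.00e-03]), 'force': array([ 0.345,  0.39 , -0.489]), 'ft_torque': array([ 0.003,  0.002, -0.015]), 'width': np.float64(1.001)}
scene [[379.68614104441696, 0.0, 252.539646170801], [0.0, 379.68614104441696, 183.3079218434702], [0.0, 0.0, 1.0]] [ 1.02991152 -0.2148448   0.55247334] [[0.384, 0.923, 0.018], [0.584, -0.227, -0.779], [-0.715, 0.309, -0.627]]
top [[445.3435338501469, 0.0, 244.90993415161864], [0.0, 445.3435338501469, 186.5801307299154], [0.0, 0.0, 1.0]] [0.23358359 0.0400964  1.27673286] [[-0.083, -0.997, 0.006], [-0.976, 0.08, -0.202], [0.201, -0.023, -0.979]]
```

View pics/scene0.png

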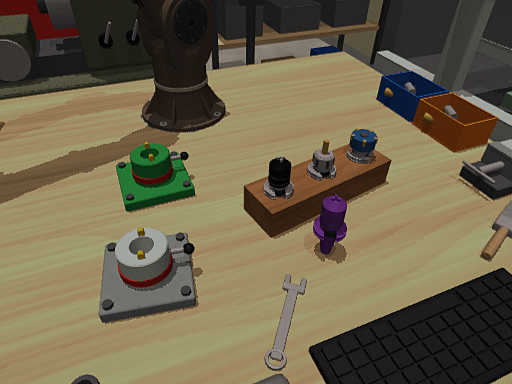

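View pics/top0.png

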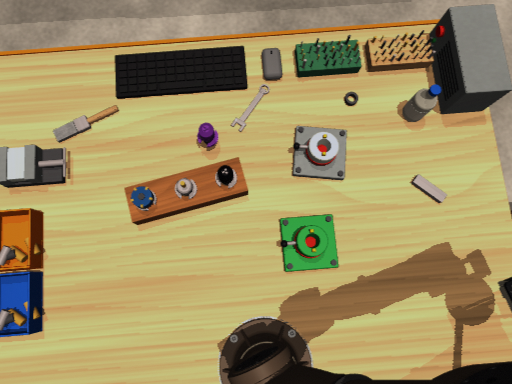

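Candidates seen:
- **Chuck:** the black one is at scene (280,178) / top (226,175). The purple look-alike is at scene (333,222) / top (207,135). The other holders are the collet at top (185,187) and the mill at top (143,197).
- **Spindle:** the aluminium one with the red band is at scene (144,255) / top (322,148). The green look-alike is at scene (152,165) / top (312,240).

I choose the black chuck and the aluminium spindle, and will check both in close crops.

```bash
python3 - <<'E'
import cv2,numpy as np,pickle
d=pickle.load(open("d0.pkl","rb"))
def crop(n,x,y,w,h,f):
    return cv2.resize(d[n]["frame"][y:y+h,x:x+w],None,fx=f,fy=f,interpolation=cv2.INTER_CUBIC)
a=crop("scene",245,145,80,60,5);b=crop("top",196,145,80,60,5)
c=crop("scene",100,220,100,75,4);e=crop("top",284,118,80,60,5)
cv2.imwrite("pics/crop1.png",np.vstack([np.hstack([a,b]),np.hstack([c,e])]))
E
```

```text
(no output)
```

View pics/crop1.png

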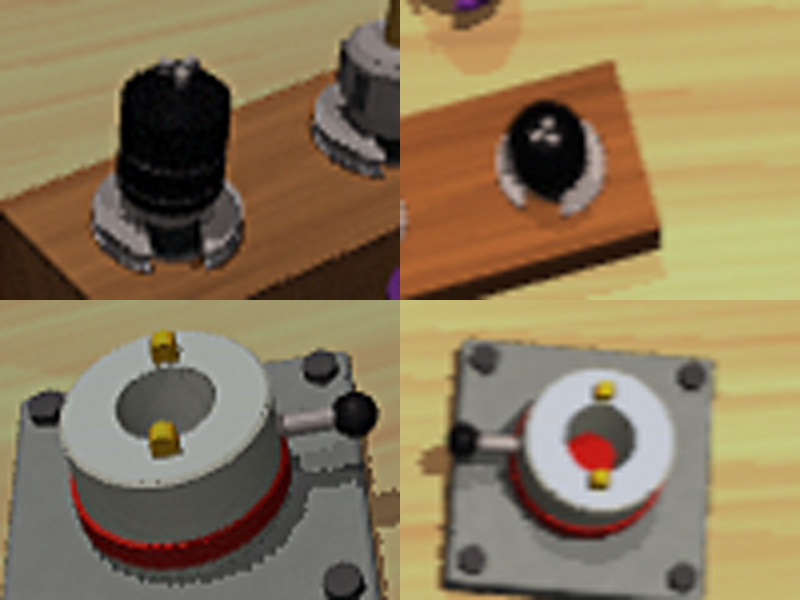

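```bash
cat > h.py <<'E'
import cv2,numpy as np
from scipy.optimize import least_squares
def cloud(r):
    K=np.array(r["intrinsics"]);R=np.array(r["R"]);t=np.array(r["t"]);z=r["depth"]
    v,u=np.mgrid[:384,:512]
    C=np.dstack([(u-K[0,2])/K[0,0]*z,(v-K[1,2])/K[1,1]*z,z])
    P=(C-t)@R; P[z==0]=np.nan
    return P
def ray(r,uv,h):
    K=np.array(r["intrinsics"]);R=np.array(r["R"]);t=np.array(r["t"])
    uv=np.atleast_2d(uv).astype(float)
    c=-R.T@t
    w=np.c_[(uv[:,0]-K[0,2])/K[0,0],(uv[:,1]-K[1,2])/K[1,1],np.ones(len(uv))]@R
    return c+w*((h-c[2])/w[:,2])[:,None]
def proj(r,X):
    K=np.array(r["intrinsics"]);C=np.atleast_2d(X)@np.array(r["R"]).T+r["t"]
    p=C@K.T;return p[:,:2]/p[:,2:]
def circ(P,rad=None):
    x0=np.r_[P[:,:2].mean(0),rad or .03]
    f=(lambda p:np.hypot(P[:,0]-p[0],P[:,1]-p[1])-(rad or p[2]))
    s=least_squares(f,x0,loss="soft_l1",f_scale=.001);return s.x
E
python3 - <<'E'
from h import *
import pickle
d=pickle.load(open("d0.pkl","rb"))
for n,(sp,ch) in {"top":((322,148),(226,175)),"scene":((144,255),(280,178))}.items():
    r=d[n];P=cloud(r);f=r["frame"].astype(int);hsv=cv2.cvtColor(r["frame"],cv2.COLOR_BGR2HSV)
    v,u=np.mgrid[:384,:512]
    near=np.hypot(u-sp[0],v-sp[1])<45
    face=near&(hsv[...,1]<40)&(hsv[...,2]>120)&(abs(P[...,2]-.085)<.006)
    print(n,"face z",np.nanmedian(P[face][:,2]),P[face][:,2].std(),face.sum())
    m=face.astype(np.uint8)
    # outer contour cast to .085
    cs,_=cv2.findContours(m,cv2.RETR_CCOMP,cv2.CHAIN_APPROX_NONE)
    c=max(cs,key=len)[:,0]
    Q=ray(r,c,.085);print(" outer circ",circ(Q))
    e=circ(ray(r,c,.085),.042);print(" fixed r",e[:2])
    hole=[k[:,0] for k in cs if len(k)>20 and len(k)<len(c)]
    for k in hole: print(" hole",len(k),circ(ray(r,k,.085)))
    ye=near&(hsv[...,0]>18)&(hsv[...,0]<35)&(hsv[...,1]>150)&(hsv[...,2]>120)&(P[...,2]>.07)
    nn,l,st,ce=cv2.connectedComponentsWithStats(ye.astype(np.uint8))
    ks=[i for i in range(1,nn) if st[i,4]>5]
    D=[]
    for i in ks:
        q=P[l==i];D.append(ray(r,ce[i],.094)[0]);print(" dog",ce[i],st[i,4],np.nanmean(q,0),np.nanmax(q[:,2]),"ray",D[-1])
    if len(D)==2: print(" dog mid",(D[0]+D[1])/2,"ang",np.degrees(np.arctan2(*(D[0]-D[1])[1::-1])),"sep",np.linalg.norm(D[0]-D[1]))
    near=np.hypot(u-ch[0],v-ch[1])<28
    blk=near&(hsv[...,2]<60)&(P[...,2]>.09)&(P[...,2]<.127)
    q=P[blk];print(" sleeve pts",len(q),circ(q,.021)[:2],circ(q))
    q=P[near&(P[...,2]>.138)];print(" top",len(q),q.mean(0),q[:,2].max())
    fl=near&(abs(P[...,2]-.076)<.004)&(hsv[...,1]<70)&(hsv[...,2]>70)
    q=P[fl];print(" flange",len(q),q.mean(0))
    np.save(f"fl_{n}.npy",q)
E
```

```text
top face z 0.08550183705974698 0.002305119044893619 474
 outer circ [ 0.57714885 -0.21509538  0.04017804]
 fixed r [ 0.57733639 -0.21527736]
 hole 57 [ 0.57837495 -0.21566701  0.02232426]
 dog [323.5   152.875] 8 [ 0.5522092  -0.21052984  0.0975065 ] 0.10179195783019855 ray [ 0.5531527  -0.21127328  0.094     ]
 sleeve pts 42 [0.51205275 0.06412543] [0.51190764 0.06410543 0.02087435]
 top 71 [0.51011788 0.06409715 0.14106946] 0.14989777746079513
 flange 85 [0.50288176 0.05827964 0.07640687]
scene face z 0.08466100050021165 0.0008847413599771116 1123
 outer circ [ 0.580741   -0.21465193  0.03949471]
 fixed r [ 0.580206   -0.21419629]
 dog [139.9375 229.125 ] 16 [ 0.55329084 -0.20969029  0.09619461] 0.09834132742486922 ray [ 0.5510024  -0.20966867  0.094     ]
 dog [139.59090909 252.5       ] 22 [ 0.60345385 -0.21876645  0.0957947 ] 0.09840580489666624 ray [ 0.60178251 -0.21878324  0.094     ]
 dog mid [ 0.57639246 -0.21422596  0.094     ] ang 169.8242801675119 sep 0.05159161822817513
 sleeve pts 332 [0.51205092 0.06472059] [0.5122032  0.06463946 0.02085582]
 top 76 [0.51479104 0.06358857 0.14098614] 0.14546366929853544
 flange 143 [0.51873565 0.05904496 0.0758321 ]
```

```bash
python3 - <<'E'
from h import *
import pickle
d=pickle.load(open("d0.pkl","rb"))
ims=[]
for n,c0 in {"top":(.512,.0643),"scene":(.512,.0645)}.items():
    r=d[n];P=cloud(r)
    # rectified plan view at z=.076 (flange top) and .097 (dogs), 0.25mm/px ; up = +x, left=+y
    for cx,cy,h in ((*c0,.076),(.578,-.215,.085),(.578,-.215,.095)):
        N=200;ii,jj=np.mgrid[:N,:N]
        X=np.stack([cx+(100-ii)*.0005,cy+(100-jj)*.0005,np.full((N,N),h)],-1).reshape(-1,3)
        uv=proj(r,X).astype(np.float32).reshape(N,N,2)
        im=cv2.remap(r["frame"],uv[...,0],uv[...,1],cv2.INTER_LINEAR)
        R=60 if h==.076 else 84
        cv2.circle(im,(100,100),R,(0,255,0),1);cv2.line(im,(100,0),(100,200),(255,0,0),1)
        ims.append(cv2.resize(im,(260,260)))
        if h==.076:
            zz=cv2.remap(r["depth"],uv[...,0],uv[...,1],cv2.INTER_NEAREST)
            g=cv2.cvtColor(cv2.remap(r["frame"],uv[...,0],uv[...,1],cv2.INTER_LINEAR),cv2.COLOR_BGR2HSV)
            for a in range(-180,180,5):
                th=np.radians(a);rs=np.arange(.023,.029,.001)
                px=np.c_[100-rs*np.cos(th)/.0005,100-rs*np.sin(th)/.0005].round().astype(int)
                s=g[px[:,0],px[:,1]].mean(0).round();print(a,int(s[1]),int(s[2]),end=" | ")
            print()
cv2.imwrite("pics/rect.png",np.vstack([np.hstack(ims[:3]),np.hstack(ims[3:])]))
E
```

```text
-180 174 121 | -175 160 116 | -170 105 113 | -165 55 125 | -160 37 143 | -155 34 153 | -150 35 154 | -145 34 153 | -140 34 151 | -135 34 152 | -130 33 155 | -125 35 154 | -120 34 156 | -115 34 164 | -110 35 168 | -105 36 169 | -100 36 167 | -95 37 166 | -90 38 172 | -85 37 167 | -80 35 162 | -75 37 155 | -70 36 150 | -65 36 144 | -60 36 111 | -55 36 85 | -50 37 61 | -45 56 48 | -40 84 19 | -35 91 14 | -30 69 10 | -25 54 8 | -20 46 9 | -15 45 17 | -10 39 43 | -5 46 51 | 0 40 45 | 5 42 28 | 10 43 13 | 15 46 10 | 20 42 10 | 25 52 9 | 30 56 10 | 35 69 14 | 40 81 18 | 45 96 30 | 50 111 44 | 55 73 79 | 60 68 88 | 65 73 102 | 70 60 114 | 75 61 121 | 80 54 134 | 85 55 144 | 90 54 144 | 95 58 140 | 100 62 129 | 105 56 150 | 110 46 158 | 115 40 162 | 120 39 163 | 125 42 168 | 130 40 171 | 135 41 163 | 140 49 150 | 145 99 135 | 150 159 123 | 155 179 128 | 160 180 130 | 165 180 128 | 170 180 126 | 175 179 126 | 
-180 65 13 | -175 128 3 | -170 184 5 | -165 166 4 | -160 62 24 | -155 22 65 | -150 21 95 | -145 23 112 | -140 21 121 | -135 27 122 | -130 22 120 | -125 24 124 | -120 23 126 | -115 27 128 | -110 28 131 | -105 24 134 | -100 21 138 | -95 21 139 | -90 23 137 | -85 22 135 | -80 23 129 | -75 22 132 | -70 22 128 | -65 21 126 | -60 18 136 | -55 21 135 | -50 23 141 | -45 23 138 | -40 23 77 | -35 50 22 | -30 70 11 | -25 23 16 | -20 48 16 | -15 53 16 | -10 39 16 | -5 24 18 | 0 38 15 | 5 40 52 | 10 24 114 | 15 24 125 | 20 25 112 | 25 24 93 | 30 23 91 | 35 23 90 | 40 21 84 | 45 20 78 | 50 20 80 | 55 25 83 | 60 22 83 | 65 27 86 | 70 23 90 | 75 22 94 | 80 19 91 | 85 21 93 | 90 19 83 | 95 30 66 | 100 61 31 | 105 67 8 | 110 182 1 | 115 125 3 | 120 63 8 | 125 51 16 | 130 24 18 | 135 44 9 | 140 65 11 | 145 95 7 | 150 125 6 | 155 33 12 | 160 35 10 | 165 67 16 | 170 18 21 | 175 36 24 |
```

View pics/rect.png

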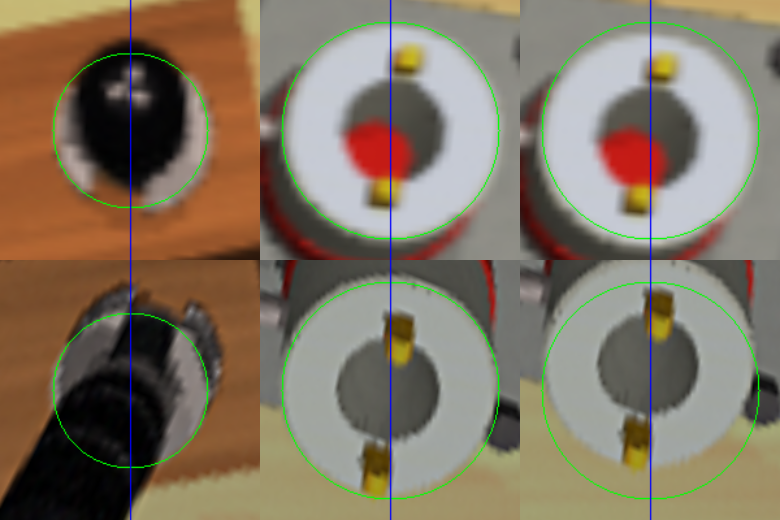

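The crops confirm a black chuck with two notches (centre lines about −11° in the top view and −16° in the scene view) and a white-grey spindle with a red band. The spindle circle fits (0.578, −0.215) in both views, with the dogs at about −10°. Next are the surroundings and the move numbers.

```bash
python3 - <<'E'
from h import *
import pickle
from scipy.spatial.transform import Rotation as Ro
from cell import arm
d=pickle.load(open("d0.pkl","rb"));s=arm.observe()
R=Ro.from_rotvec(s["ee_rot"]).as_matrix();print(np.round(R,4));print("yaw of tool x,y",np.degrees(np.arctan2(R[1,:2],R[0,:2])))
for n in d:
    r=d[n];P=cloud(r);hsv=cv2.cvtColor(r["frame"],cv2.COLOR_BGR2HSV)
    pu=(hsv[...,0]>130)&(hsv[...,0]<155)&(hsv[...,1]>100)&(hsv[...,2]>40)&(P[...,0]<.8)&(P[...,2]>.02)&(P[...,2]<.25)
    q=P[pu];print(n,"purple",q.mean(0),q.min(0),q.max(0))
    bl=(hsv[...,0]>95)&(hsv[...,0]<120)&(hsv[...,1]>100)&(P[...,1]>.1)&(P[...,1]<.4)&(P[...,2]>.08)&(P[...,2]<.15)
    q=P[bl];print("mill",q.mean(0) if len(q) else 0)
t=d["top"];print("pockets rayed", ray(t,[(143,197)],.122),ray(t,[(185,186)],.115))
goal=np.array([.512,.0645,.091])
print("to chuck xy, in tool frame mm",R.T@(goal-s["position"])*1000)
E
```

```text
[[ 9.622e-01  2.723e-01 -5.000e-04]
 [ 2.723e-01 -9.622e-01  1.400e-03]
 [-1.000e-04 -1.400e-03 -1.000e+00]]
yaw of tool x,y [ 15.79937185 -74.20063844]
scene purple [0.64737069 0.1009654  0.0911239 ] [0.53614199 0.07830947 0.02005078] [0.66965184 0.20410373 0.13605364]
mill [0.47884098 0.28116395 0.11241644]
top purple [0.63118962 0.10393544 0.10357023] [0.60850821 0.07856533 0.05297633] [0.65589901 0.13329487 0.13737869]
mill [0.46591795 0.28647178 0.11834298]
pockets rayed [[0.46458819 0.28285855 0.122     ]] [[0.4866053 0.1719496 0.115    ]]
to chuck xy, in tool frame mm [ 510.24061142 -547.00312652  135.74093235]
```

Call:
{"name": "jog_arm", "arguments": {
  "increments": [
    {"slide": [20,-22,0],"roll": -0.06,"gripper": 1},
    {"slide": [50,-54,0],"roll": -0.15,"gripper": 1},
    {"slide": [78,-84,0],"roll": -0.24,"gripper": 1},
    {"slide": [106,-114,0],"roll": -0.33,"gripper": 1},
    {"slide": [134,-144,0],"roll": -0.42,"gripper": 1},
    {"slide": [162,-174,0],"roll": -0.51,"gripper": 1},
    {"slide": [190,-204,0],"roll": -0.6,"gripper": 1},
    {"slide": [218,-234,0],"roll": -0.69,"gripper": 1},
    {"slide": [246,-264,0],"roll": -0.78,"gripper": 1},
    {"slide": [264,-283,0],"roll": -0.84,"gripper": 1}
  ]
}}

```text
clock: 0.93
position: [0.3483, -0.2533, 0.2268]
ee_rot: [-2.658, -1.674, -0.001]
force: [0.7, 0.1, 0.6]
width: 1.0
```

```bash
cat > rel.py <<'E'
import sys,numpy as np
from cell import arm
from scipy.spatial.transform import Rotation as Ro
s=arm.observe();R=Ro.from_rotvec(s["ee_rot"]).as_matrix()
print("t",s["clock"],"pos",np.round(s["position"],4),"yaw y",np.degrees(np.arctan2(R[1,1],R[0,1])).round(2),"z",np.round(R[:,2],4),"w",s["width"],"F",np.round(s["force"],1),"T",np.round(s["ft_torque"],2),"j",np.round(s["joints"],2))
if len(sys.argv)>3: print("slide",np.round(R.T@(np.array(sys.argv[1:4],float)-s["position"])*1000,1))
E
python3 rel.py .512 .0645 .2
```

```text
t 0.9333 pos [ 0.3483 -0.2533  0.2268] yaw y -25.61 z [ 2.e-04  6.e-04 -1.e+00] w 0.9999547702317437 F [0.7 0.1 0.6] T [ 0.01 -0.06 -0.05] j [ 0.81  0.14 -0.34  1.99  0.05  1.01 -0.  ]
slide [357.3  10.2  27. ]
```

Call:
{"name": "jog_arm", "arguments": {
  "increments": [
    {"slide": [35,1,2],"roll": -0.07,"gripper": 1},
    {"slide": [73,2,4],"roll": -0.15,"gripper": 1},
    {"slide": [111,3,6],"roll": -0.23,"gripper": 1},
    {"slide": [149,4,8],"roll": -0.31,"gripper": 1},
    {"slide": [187,5,10],"roll": -0.39,"gripper": 1},
    {"slide": [225,6,12],"roll": -0.47,"gripper": 1},
    {"slide": [263,7,14],"roll": -0.55,"gripper": 1},
    {"slide": [301,8,18],"roll": -0.62,"gripper": 1},
    {"slide": [335,10,23],"roll": -0.66,"gripper": 1},
    {"slide": [357,10,27],"roll": -0.66,"gripper": 1}
  ]
}}

```text
clock: 1.77
position: [0.5141, 0.0626, 0.1993]
ee_rot: [-1.976, -2.441, -0.002]
force: [0.8, 0.2, 0.5]
width: 0.996
```

```bash
python3 rel.py .512 .0645 .091; python3 - <<'E'
from cell import arm
import cv2,numpy as np
ims=[arm.get_image(n)["frame"] for n in("scene","top")]
cv2.imwrite("pics/a1.png",np.hstack([cv2.resize(i,(400,300)) for i in ims]))
E
```

```text
t 1.7667 pos [0.5141 0.0626 0.1993] yaw y 12.03 z [ 3.0e-04  1.6e-03 -1.0e+00] w 0.9955113533510405 F [0.8 0.2 0.5] T [-0.05 -0.11  0.04] j [ 0.26  0.36 -0.62  1.83  0.24  1.03 -0.25]
slide [  2.1  -1.7 108.3]
```

View pics/a1.png

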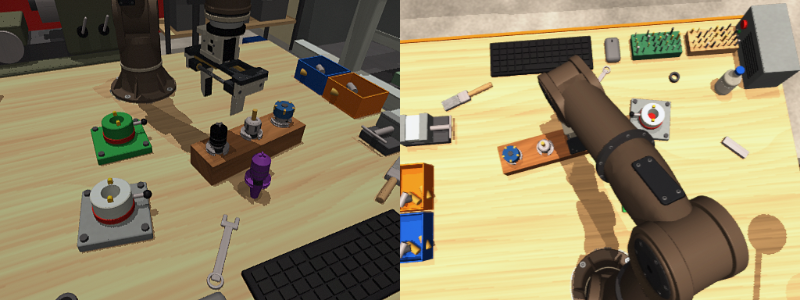

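The image shows the open gripper above the black chuck (scene ~(215,130)), with the jaws across the row and clear of the purple chuck. Descending.

Call:
{"name": "jog_arm", "arguments": {
  "increments": [
    {"slide": [1,-1,10],"roll": 0,"gripper": 1},
    {"slide": [2,-2,25],"roll": 0,"gripper": 1},
    {"slide": [2,-2,40],"roll": 0,"gripper": 1},
    {"slide": [2,-2,55],"roll": 0,"gripper": 1},
    {"slide": [2,-2,68],"roll": 0,"gripper": 1},
    {"slide": [2,-2,80],"roll": 0,"gripper": 1},
    {"slide": [2,-2,90],"roll": 0,"gripper": 1},
    {"slide": [2,-2,98],"roll": 0,"gripper": 1},
    {"slide": [2,-2,104],"roll": 0,"gripper": 1},
    {"slide": [2,-2,107],"roll": 0,"gripper": 1}
  ]
}}

```text
clock: 2.7
position: [0.5103, 0.06, 0.0919]
ee_rot: [-1.983, -2.436, 0.001]
force: [0.0, 1.0, -0.2]
width: 0.998
```

```bash
python3 rel.py .512 .0645 .091; python3 - <<'E'
from cell import arm
import cv2,numpy as np
i=arm.get_image("scene")["frame"][90:240,200:400]
cv2.imwrite("pics/a2.png",cv2.resize(i,(800,600),interpolation=cv2.INTER_CUBIC))
E
```

```text
t 2.7 pos [0.5103 0.06   0.0919] yaw y 11.7 z [-8.e-04 -4.e-04 -1.e+00] w 0.9975979115076753 F [ 0.   1.  -0.2] T [ 0.07 -0.15  0.09] j [ 0.2   0.48 -0.56  1.96  0.35  0.8  -0.36]
slide [4.1 2.6 0.9]
```

View pics/a2.png

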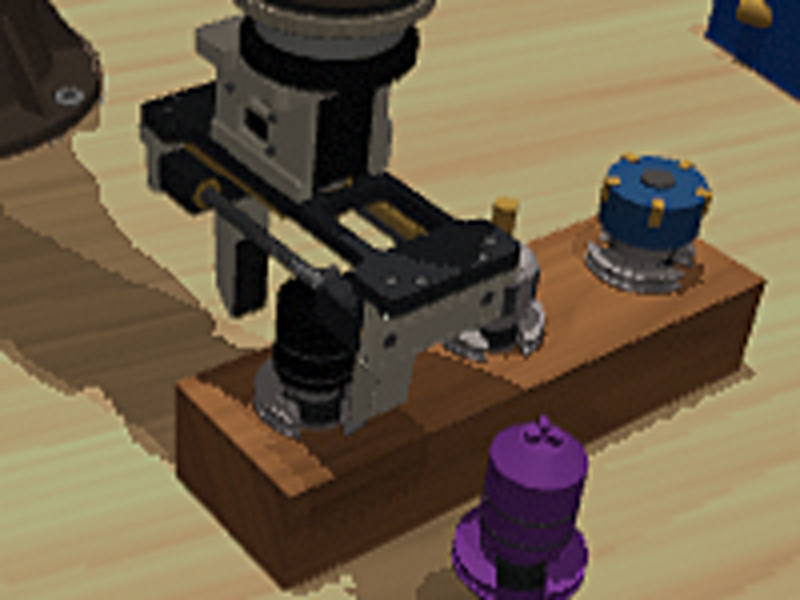

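The fingers straddle the chuck (crop ~(315,350)) with no contact, but they are about 4 mm off along the pads. I'll correct and settle.

Call:
{"name": "jog_arm", "arguments": {
  "increments": [
    {"slide": [2,1,0],"roll": 0,"gripper": 1},
    {"slide": [4,2,0],"roll": 0,"gripper": 1},
    {"slide": [4,2,0],"roll": 0,"gripper": 1},
    {"slide": [4,2,0],"roll": 0,"gripper": 1},
    {"slide": [4,2,0],"roll": 0,"gripper": 1},
    {"slide": [4,2,0],"roll": 0,"gripper": 1},
    {"slide": [4,2,0],"roll": 0,"gripper": 1},
    {"slide": [4,2,0],"roll": 0,"gripper": 1},
    {"slide": [4,2,0],"roll": 0,"gripper": 1},
    {"slide": [4,2,0],"roll": 0,"gripper": 1}
  ]
}}

```text
clock: 3.58
position: [0.5118, 0.0649, 0.0927]
ee_rot: [1.983, 2.437, -0.0]
force: [-0.4, 0.2, 0.0]
width: 1.0
```

```bash
python3 rel.py .512 .0645 .091
```

```text
t 3.5833 pos [0.5118 0.0649 0.0927] yaw y 11.74 z [-0. -0. -1.] w 0.9998611702407354 F [-0.4  0.2  0. ] T [ 0.03 -0.13  0.01] j [ 0.19  0.49 -0.56  1.95  0.35  0.8  -0.37]
slide [-0.4  0.1  1.7]
```

Call:
{"name": "jog_arm", "arguments": {
  "increments": [
    {"slide": [0,0,0],"roll": 0,"gripper": 0.6},
    {"slide": [0,0,0],"roll": 0,"gripper": 0.4},
    {"slide": [0,0,0],"roll": 0,"gripper": 0.3},
    {"slide": [0,0,0],"roll": 0,"gripper": 0.3},
    {"slide": [0,0,0],"roll": 0,"gripper": 0.3},
    {"slide": [0,0,0],"roll": 0,"gripper": 0.3},
    {"slide": [0,0,0],"roll": 0,"gripper": 0.3},
    {"slide": [0,0,0],"roll": 0,"gripper": 0.3},
    {"slide": [0,0,0],"roll": 0,"gripper": 0.3},
    {"slide": [0,0,0],"roll": 0,"gripper": 0.3}
  ],
  "newtons": 40
}}

```text
clock: 4.42
position: [0.5119, 0.0649, 0.0927]
ee_rot: [1.983, 2.437, 0.0]
force: [0.6, 0.3, -0.7]
width: 0.449
```

```bash
python3 rel.py .512 .0645 .2
```

```text
t 4.4167 pos [0.5119 0.0649 0.0927] yaw y 11.74 z [ 1.e-04  0.e+00 -1.e+00] w 0.4487802708254103 F [ 0.6  0.3 -0.7] T [-0.01 -0.17 -0.03] j [ 0.19  0.49 -0.56  1.95  0.35  0.8  -0.37]
slide [  -0.4    0.  -107.3]
```

Call:
{"name": "jog_arm", "arguments": {
  "increments": [
    {"slide": [0,0,-3],"roll": 0,"gripper": 0.2},
    {"slide": [0,0,-10],"roll": 0,"gripper": 0.2},
    {"slide": [0,0,-20],"roll": 0,"gripper": 0.2},
    {"slide": [0,0,-33],"roll": 0,"gripper": 0.2},
    {"slide": [0,0,-48],"roll": 0,"gripper": 0.2},
    {"slide": [0,0,-63],"roll": 0,"gripper": 0.2},
    {"slide": [0,0,-80],"roll": 0,"gripper": 0.2},
    {"slide": [0,0,-97],"roll": 0,"gripper": 0.2},
    {"slide": [0,0,-112],"roll": 0,"gripper": 0.2},
    {"slide": [0,0,-122],"roll": 0,"gripper": 0.2}
  ]
}}

```text
clock: 5.25
position: [0.5121, 0.0652, 0.217]
ee_rot: [1.981, 2.436, 0.002]
force: [-0.0, 0.0, -4.3]
width: 0.453
```

```bash
python3 rel.py .578 -.215 .2127;python3 - <<'E'
from cell import arm
import cv2,numpy as np
i=arm.get_image("scene")["frame"]
cv2.imwrite("pics/a3.png",cv2.resize(i,(800,600),interpolation=cv2.INTER_CUBIC))
E
```

```text
t 5.25 pos [0.5121 0.0652 0.217 ] yaw y 11.76 z [ 1.8e-03  2.0e-04 -1.0e+00] w 0.45336664214546346 F [-0.   0.  -4.3] T [-0.04 -0.19  0.  ] j [ 0.26  0.34 -0.63  1.81  0.23  1.06 -0.25]
slide [-287.8    7.4    4.4]
```

View pics/a3.png

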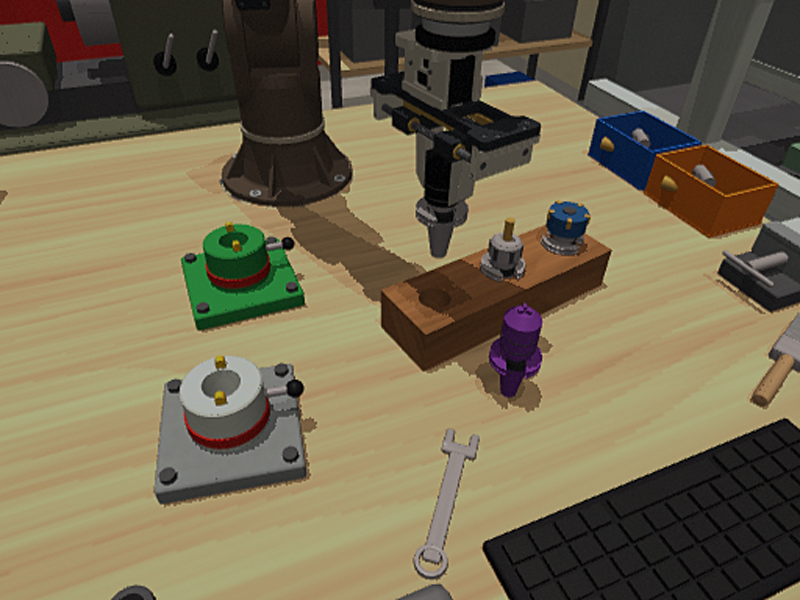

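The chuck is held upright and clear of the rack (~(440,210)), and the other two holders are still in place. Moving over to the spindle.

Call:
{"name": "jog_arm", "arguments": {
  "increments": [
    {"slide": [-10,0,0],"roll": 0,"gripper": 0.2},
    {"slide": [-32,1,0],"roll": -0.01,"gripper": 0.2},
    {"slide": [-62,2,0],"roll": -0.02,"gripper": 0.2},
    {"slide": [-95,3,0],"roll": -0.03,"gripper": 0.2},
    {"slide": [-130,4,0],"roll": -0.04,"gripper": 0.2},
    {"slide": [-165,5,0],"roll": -0.05,"gripper": 0.2},
    {"slide": [-200,6,0],"roll": -0.06,"gripper": 0.2},
    {"slide": [-232,6,0],"roll": -0.06,"gripper": 0.2},
    {"slide": [-260,7,0],"roll": -0.06,"gripper": 0.2},
    {"slide": [-278,7,0],"roll": -0.06,"gripper": 0.2}
  ]
}}

```text
clock: 6.13
position: [0.5742, -0.2112, 0.2129]
ee_rot: [-1.913, -2.49, 0.004]
force: [-0.8, -0.4, -5.1]
width: 0.449
```

Call:
{"name": "jog_arm", "arguments": {
  "increments": [
    {"slide": [-6,0,0],"roll": 0,"gripper": 0.2},
    {"slide": [-9,0,0],"roll": 0,"gripper": 0.2},
    {"slide": [-10,0,0],"roll": 0,"gripper": 0.2},
    {"slide": [-10,0,0],"roll": 0,"gripper": 0.2},
    {"slide": [-10,0,0],"roll": 0,"gripper": 0.2},
    {"slide": [-10,0,0],"roll": 0,"gripper": 0.2},
    {"slide": [-10,0,0],"roll": 0,"gripper": 0.2},
    {"slide": [-10,0,0],"roll": 0,"gripper": 0.2},
    {"slide": [-10,0,0],"roll": 0,"gripper": 0.2},
    {"slide": [-10,0,0],"roll": 0,"gripper": 0.2}
  ]
}}

```text
clock: 6.97
position: [0.5779, -0.2153, 0.2148]
ee_rot: [1.908, 2.496, -0.0]
force: [-0.8, 0.5, -4.9]
width: 0.449
```

```bash
python3 rel.py .578 -.215 .2127;python3 - <<'E'
from cell import arm
import cv2,numpy as np,pickle
d={n:arm.get_image(n) for n in("scene","top")}
pickle.dump(d,open("d1.pkl","wb"))
a=cv2.resize(d["scene"]["frame"][100:325,60:260],(533,600),interpolation=cv2.INTER_CUBIC)
b=cv2.resize(d["top"]["frame"][100:200,270:370],(260,260),interpolation=cv2.INTER_CUBIC)
b=cv2.copyMakeBorder(b,0,340,0,0,cv2.BORDER_CONSTANT)
cv2.imwrite("pics/a4.png",np.hstack([a,b]))
E
```

```text
t 6.9667 pos [ 0.5779 -0.2153  0.2148] yaw y 15.19 z [ 0.e+00 -1.e-04 -1.e+00] w 0.44914447717659844 F [-0.8  0.5 -4.9] T [ 0.04 -0.18 -0.01] j [ 0.63  0.49 -0.53  1.58  0.26  1.15  0.31]
slide [0.3 0.2 2.1]
```

View pics/a4.png

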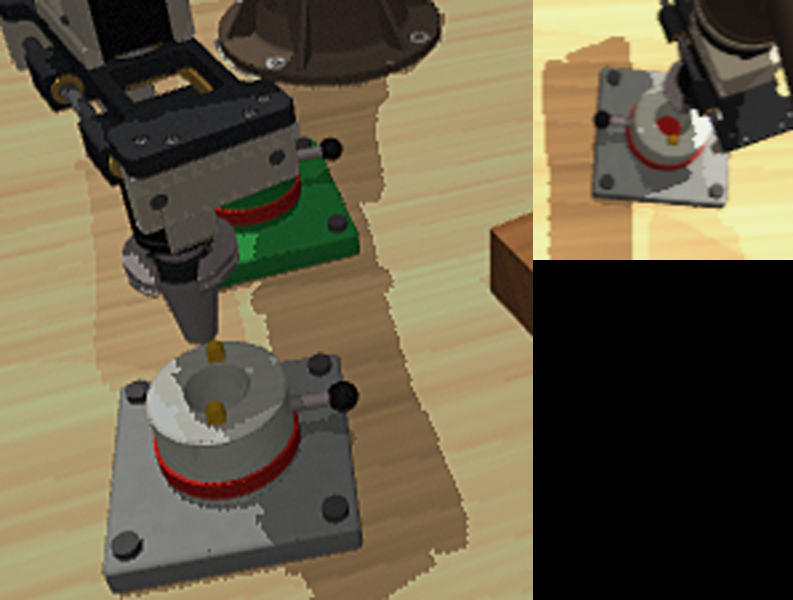

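The shank hangs above the spindle mouth (crop ~(200,330)), and the slot at ~(180,262) faces the same way as the near dog (215,412). I'll check the slot angle and axis against the spindle in this view.

```bash
python3 - <<'E'
from h import *
import pickle
d=pickle.load(open("d1.pkl","rb"));r=d["scene"];P=cloud(r)
v,u=np.mgrid[:384,:512]
for (lo,hi) in ((.135,.16),(.16,.183)):
    m=(P[...,2]>lo)&(P[...,2]<hi)&(np.hypot(P[...,0]-.578,P[...,1]+.215)<.03)
    q=P[m]; zz=q[:,2]-.2321
    rad=(9.5+(zz*1000+100)/55*8.5)/1000
    f=lambda p:np.hypot(q[:,0]-p[0],q[:,1]-p[1])-rad
    s=least_squares(f,[.578,-.215],loss="soft_l1",f_scale=.001);print("shank",len(q),s.x,np.abs(s.fun).mean())
m=(P[...,2]>.188)&(P[...,2]<.197)&(np.hypot(P[...,0]-.578,P[...,1]+.215)<.04)
q=P[m];dd=q[:,:2]-[.578,-.215];rr=np.hypot(*dd.T);an=np.degrees(np.arctan2(dd[:,1],dd[:,0]))
for a in range(-100,60,6):
    k=abs(an-a)<3
    if k.any(): print(a,k.sum(),(rr[k].mean()*1000).round(1),end=" | ")
print()
q=q[rr>.0285];print("flange fit",circ(q,.03)[:2])
q=P[(abs(P[...,2]-.0847)<.003)&(np.hypot(P[...,0]-.578,P[...,1]+.215)<.05)]
N=200;im=np.zeros(())
i,j=np.mgrid[:N,:N];X=np.stack([.578+(100-i)*.0005,-.215+(100-j)*.0005,np.full((N,N),.187)],-1).reshape(-1,3)
uv=proj(r,X).astype(np.float32).reshape(N,N,2);im=cv2.remap(r["frame"],uv[...,0],uv[...,1],cv2.INTER_LINEAR)
cv2.circle(im,(100,100),60,(0,255,0),1)
e=(int(100-70*np.sin(np.radians(-10))),int(100-70*np.cos(np.radians(10))));cv2.line(im,(100,100),e,(255,0,0),1)
cv2.imwrite("pics/rect2.png",cv2.resize(im,(600,600)))
E
```

```text
shank 160 [ 0.57813756 -0.21555007] 0.000412518569198624
shank 177 [ 0.578114   -0.21547292] 0.0004675703608784102
-100 1 21.2 | -94 1 18.5 | -88 3 22.0 | -76 5 28.6 | -70 5 29.7 | -64 4 27.5 | -58 7 27.5 | -52 10 25.4 | -46 17 24.4 | -40 19 25.3 | -34 11 22.9 | -28 7 17.7 | -22 8 18.2 | -16 6 18.2 | -10 7 18.1 | -4 10 18.3 | 2 6 17.9 | 8 12 22.9 | 14 18 25.4 | 20 12 28.1 | 26 12 27.2 | 32 14 28.6 | 38 10 29.1 | 44 7 27.7 | 50 7 28.0 | 56 7 27.1 | 
flange fit [ 0.57769625 -0.21527948]
```

View pics/rect2.png

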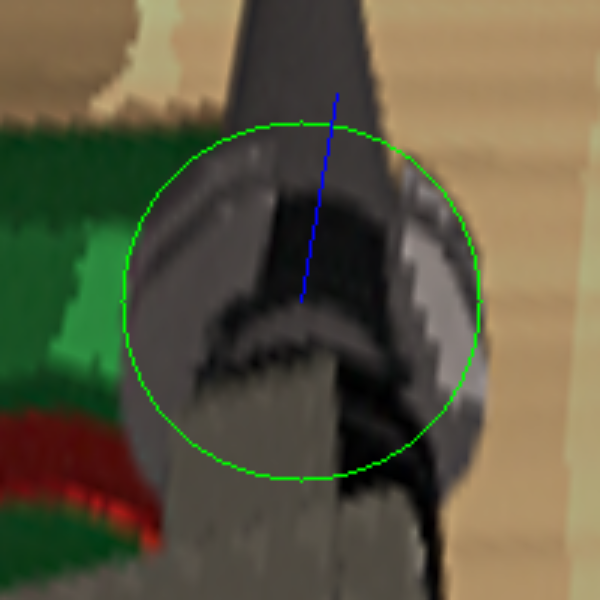

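Shank axis fits (0.578, −0.2155), vertical, against the spindle at (0.578, −0.215). The slot is at about −12° and the dogs at −10°, within the play, so I'll trim 1.5° and lower to just above the dogs.

Call:
{"name": "jog_arm", "arguments": {
  "increments": [
    {"slide": [0,0,5],"roll": -0.03,"gripper": 0.2},
    {"slide": [0,0,14],"roll": -0.03,"gripper": 0.2},
    {"slide": [0,0,24],"roll": -0.03,"gripper": 0.2},
    {"slide": [0,0,34],"roll": -0.03,"gripper": 0.2},
    {"slide": [0,0,44],"roll": -0.03,"gripper": 0.2},
    {"slide": [0,0,53],"roll": -0.03,"gripper": 0.2},
    {"slide": [0,0,61],"roll": -0.03,"gripper": 0.2},
    {"slide": [0,0,68],"roll": -0.03,"gripper": 0.2},
    {"slide": [0,0,73],"roll": -0.03,"gripper": 0.2},
    {"slide": [0,0,76],"roll": -0.03,"gripper": 0.2}
  ]
}}

```text
clock: 7.9
position: [0.5777, -0.2154, 0.1379]
ee_rot: [-1.871, -2.523, 0.0]
force: [-0.0, -0.1, -4.3]
width: 0.452
```

```bash
python3 rel.py .578 -.215 .1127;python3 - <<'E'
from cell import arm
import cv2
i=arm.get_image("scene")["frame"][180:330,60:260]
cv2.imwrite("pics/a5.png",cv2.resize(i,(800,600),interpolation=cv2.INTER_CUBIC))
E
```

```text
t 7.9 pos [ 0.5777 -0.2154  0.1379] yaw y 16.9 z [-6.e-04  2.e-04 -1.e+00] w 0.45201288655109906 F [-0.  -0.1 -4.3] T [-0.03 -0.12 -0.03] j [ 0.62  0.56 -0.51  1.67  0.32  1.    0.29]
slide [ 0.3  0.4 25.2]
```

View pics/a5.png

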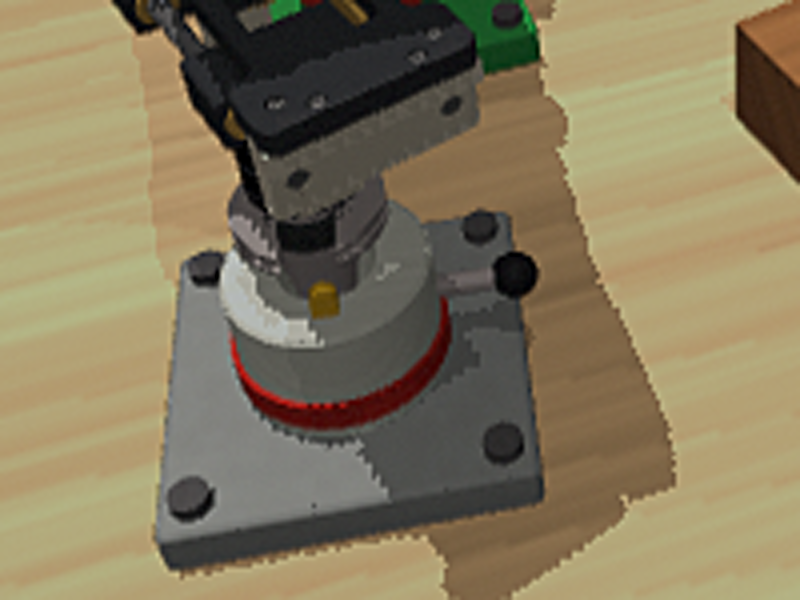

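The shank is in the mouth with no contact force, and the slot (~(310,235)) is right above the dog (323,300). Lowering slowly over the dogs.

Call:
{"name": "jog_arm", "arguments": {
  "increments": [
    {"slide": [0,0,2],"roll": 0,"gripper": 0.2},
    {"slide": [0,0,4],"roll": 0,"gripper": 0.2},
    {"slide": [0,0,6],"roll": 0,"gripper": 0.2},
    {"slide": [0,0,8],"roll": 0,"gripper": 0.2},
    {"slide": [0,0,10],"roll": 0,"gripper": 0.2},
    {"slide": [0,0,12],"roll": 0,"gripper": 0.2},
    {"slide": [0,0,14],"roll": 0,"gripper": 0.2},
    {"slide": [0,0,16],"roll": 0,"gripper": 0.2},
    {"slide": [0,0,17.5],"roll": 0,"gripper": 0.2},
    {"slide": [0,0,18],"roll": 0,"gripper": 0.2}
  ]
}}

```text
clock: 8.78
position: [0.5777, -0.2155, 0.1204]
ee_rot: [-1.871, -2.523, 0.0]
force: [-0.9, -0.4, -5.6]
width: 0.453
```

```bash
python3 rel.py .578 -.215 .1127
```

```text
t 8.7833 pos [ 0.5777 -0.2155  0.1204] yaw y 16.89 z [-4.e-04  1.e-04 -1.e+00] w 0.45320589150959306 F [-0.9 -0.4 -5.6] T [ 0.   -0.07  0.01] j [ 0.61  0.58 -0.51  1.68  0.33  0.97  0.28]
slide [0.4 0.4 7.7]
```

The flange underside is now below the dog tops with no contact force, so the slots are over the dogs.

Call:
{"name": "jog_arm", "arguments": {
  "increments": [
    {"slide": [0,0,1],"roll": 0,"gripper": 0.2},
    {"slide": [0,0,2],"roll": 0,"gripper": 0.2},
    {"slide": [0,0,3],"roll": 0,"gripper": 0.2},
    {"slide": [0,0,4],"roll": 0,"gripper": 0.2},
    {"slide": [0,0,5],"roll": 0,"gripper": 0.2},
    {"slide": [0,0,5.5],"roll": 0,"gripper": 0.2},
    {"slide": [0,0,6],"roll": 0,"gripper": 0.2},
    {"slide": [0,0,6.5],"roll": 0,"gripper": 0.2},
    {"slide": [0,0,7],"roll": 0,"gripper": 0.2},
    {"slide": [0,0,7],"roll": 0,"gripper": 0.2}
  ]
}}

```text
clock: 9.62
position: [0.5778, -0.2155, 0.1136]
ee_rot: [-1.871, -2.524, 0.0]
force: [-0.3, -0.1, -5.1]
width: 0.449
```

```bash
python3 rel.py .578 -.215 .1127
```

```text
t 9.6167 pos [ 0.5778 -0.2155  0.1136] yaw y 16.9 z [-1.e-04  0.e+00 -1.e+00] w 0.4487172269152924 F [-0.3 -0.1 -5.1] T [-0.01 -0.14  0.02] j [ 0.61  0.59 -0.5   1.69  0.33  0.95  0.27]
slide [0.4 0.3 0.9]
```

Expected contact is within about 1 mm. Feeling for it in small steps.

Call:
{"name": "jog_arm", "arguments": {
  "increments": [
    {"slide": [0,0,0.2],"roll": 0,"gripper": 0.2},
    {"slide": [0,0,0.4],"roll": 0,"gripper": 0.2},
    {"slide": [0,0,0.6],"roll": 0,"gripper": 0.2},
    {"slide": [0,0,0.8],"roll": 0,"gripper": 0.2},
    {"slide": [0,0,1],"roll": 0,"gripper": 0.2},
    {"slide": [0,0,1.2],"roll": 0,"gripper": 0.2},
    {"slide": [0,0,1.2],"roll": 0,"gripper": 0.2},
    {"slide": [0,0,1.2],"roll": 0,"gripper": 0.2},
    {"slide": [0,0,1.2],"roll": 0,"gripper": 0.2},
    {"slide": [0,0,1.2],"roll": 0,"gripper": 0.2}
  ]
}}

```text
clock: 10.45
position: [0.5779, -0.2155, 0.1128]
ee_rot: [1.871, 2.524, -0.0]
force: [-2.0, -0.3, 1.9]
width: 0.452
```

```bash
python3 rel.py .578 -.215 .1127
```

```text
t 10.45 pos [ 0.5779 -0.2155  0.1128] yaw y 16.9 z [ 1.e-04 -2.e-04 -1.e+00] w 0.45188571667497224 F [-2.  -0.3  1.9] T [ 0.03  0.36 -0.03] j [ 0.61  0.59 -0.5   1.69  0.34  0.95  0.27]
slide [0.4 0.2 0.1]
```

Call:
{"name": "jog_arm", "arguments": {
  "increments": [
    {"slide": [0,0,0.2],"roll": 0,"gripper": 0.2},
    {"slide": [0,0,0.4],"roll": 0,"gripper": 0.2},
    {"slide": [0,0,0.6],"roll": 0,"gripper": 0.2},
    {"slide": [0,0,0.6],"roll": 0,"gripper": 0.2},
    {"slide": [0,0,0.6],"roll": 0,"gripper": 0.2},
    {"slide": [0,0,0.6],"roll": 0,"gripper": 0.2},
    {"slide": [0,0,0.6],"roll": 0,"gripper": 0.2},
    {"slide": [0,0,0.6],"roll": 0,"gripper": 0.2},
    {"slide": [0,0,0.6],"roll": 0,"gripper": 0.2},
    {"slide": [0,0,0.6],"roll": 0,"gripper": 0.2}
  ]
}}

```text
clock: 11.28
position: [0.5779, -0.2155, 0.1127]
ee_rot: [1.871, 2.523, -0.0]
force: [-4.3, 0.4, 7.6]
width: 0.451
```

```bash
python3 rel.py .578 -.215 .1127; python3 - <<'E'
from cell import arm
import cv2
i=arm.get_image("scene")["frame"][180:330,60:260]
cv2.imwrite("pics/a6.png",cv2.resize(i,(800,600),interpolation=cv2.INTER_CUBIC))
E
```

```text
t 11.2833 pos [ 0.5779 -0.2155  0.1127] yaw y 16.89 z [ 3.e-04 -5.e-04 -1.e+00] w 0.4505166542296397 F [-4.3  0.4  7.6] T [0.17 0.96 0.  ] j [ 0.61  0.59 -0.5   1.69  0.34  0.95  0.27]
slide [0.5 0.2 0. ]
```

View pics/a6.png

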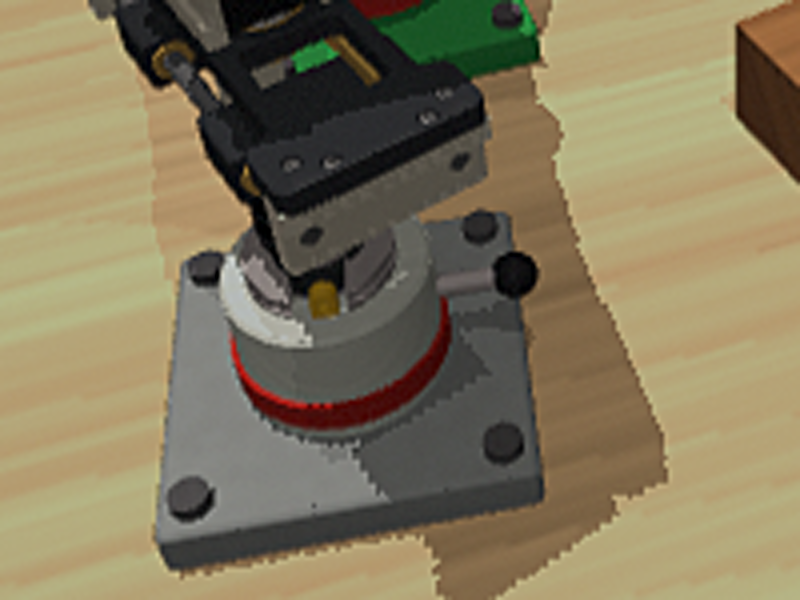

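The flange lies on the face with the dog centred in the slot (323,300). TCP z is 0.1127, the home height predicted from the rack seating, with about 8 N of light press. Relieving and letting go.

Call:
{"name": "jog_arm", "arguments": {
  "increments": [
    {"slide": [0,0,-0.5],"roll": 0,"gripper": 0.2},
    {"slide": [0,0,-1],"roll": 0,"gripper": 0.2},
    {"slide": [0,0,-1],"roll": 0,"gripper": 0.5},
    {"slide": [0,0,-1],"roll": 0,"gripper": 0.6},
    {"slide": [0,0,-1],"roll": 0,"gripper": 0.8},
    {"slide": [0,0,-1],"roll": 0,"gripper": 1},
    {"slide": [0,0,-1],"roll": 0,"gripper": 1},
    {"slide": [0,0,-1],"roll": 0,"gripper": 1},
    {"slide": [0,0,-1],"roll": 0,"gripper": 1},
    {"slide": [0,0,-1],"roll": 0,"gripper": 1}
  ]
}}

```text
clock: 12.17
position: [0.5779, -0.2155, 0.113]
ee_rot: [1.871, 2.524, 0.0]
force: [0.9, 0.0, 0.2]
width: 0.955
```

Call:
{"name": "jog_arm", "arguments": {
  "increments": [
    {"slide": [0,0,-3],"roll": 0,"gripper": 1},
    {"slide": [0,0,-10],"roll": 0,"gripper": 1},
    {"slide": [0,0,-20],"roll": 0,"gripper": 1},
    {"slide": [0,0,-32],"roll": 0,"gripper": 1},
    {"slide": [0,0,-45],"roll": 0,"gripper": 1},
    {"slide": [0,0,-60],"roll": 0,"gripper": 1},
    {"slide": [0,0,-75],"roll": 0,"gripper": 1},
    {"slide": [0,0,-90],"roll": 0,"gripper": 1},
    {"slide": [0,0,-103],"roll": 0,"gripper": 1},
    {"slide": [0,0,-110],"roll": 0,"gripper": 1}
  ]
}}

```text
clock: 13.0
position: [0.5788, -0.2155, 0.2261]
ee_rot: [1.869, 2.521, 0.002]
force: [0.3, 0.1, -0.5]
width: 1.002
```

```bash
python3 rel.py .35 -.45 .25
```

```text
t 13.0 pos [ 0.5788 -0.2155  0.2261] yaw y 16.9 z [ 0.0034 -0.001  -1.    ] w 1.0017115960264524 F [ 0.3  0.1 -0.5] T [-0.05 -0.18 -0.04] j [ 0.63  0.48 -0.54  1.56  0.26  1.17  0.34]
slide [-157.9 -287.1  -24.4]
```

Moving clear to look with both cameras.

Call:
{"name": "jog_arm", "arguments": {
  "increments": [
    {"slide": [-8,-14,0],"roll": 0,"gripper": 1},
    {"slide": [-22,-40,0],"roll": 0,"gripper": 1},
    {"slide": [-38,-70,0],"roll": 0,"gripper": 1},
    {"slide": [-55,-100,0],"roll": 0,"gripper": 1},
    {"slide": [-72,-130,0],"roll": 0,"gripper": 1},
    {"slide": [-88,-160,0],"roll": 0,"gripper": 1},
    {"slide": [-105,-190,0],"roll": 0,"gripper": 1},
    {"slide": [-120,-218,0],"roll": 0,"gripper": 1},
    {"slide": [-132,-240,0],"roll": 0,"gripper": 1},
    {"slide": [-138,-250,0],"roll": 0,"gripper": 1}
  ]
}}

```text
clock: 13.83
position: [0.3754, -0.4234, 0.2234]
ee_rot: [-1.877, -2.519, 0.003]
force: [0.2, -0.5, 0.6]
width: 0.999
```

```bash
python3 rel.py; python3 - <<'E'
from h import *
from cell import arm
d={n:arm.get_image(n) for n in("scene","top")}
a=cv2.resize(d["scene"]["frame"][120:320,80:400],(800,500),interpolation=cv2.INTER_CUBIC)
cv2.imwrite("pics/a7.png",a);cv2.imwrite("pics/a8.png",cv2.resize(d["top"]["frame"],(800,600)))
for n in d:
    P=cloud(d[n]);h=np.hypot(P[...,0]-.578,P[...,1]+.215)
    q=P[(h<.035)&(P[...,2]>.12)&(P[...,2]<.148)];print(n,"sleeve",len(q),circ(q,.021)[:2])
    q=P[(h<.012)&(P[...,2]>.14)&(P[...,2]<.18)];print(" top z",np.nanmax(q[:,2]),np.nanpercentile(q[:,2],80))
    hv=cv2.cvtColor(d[n]["frame"],cv2.COLOR_BGR2HSV)
    q=P[(h<.0295)&(h>.023)&(hv[...,1]<60)&(P[...,2]>.07)&(P[...,2]<.12)];print(" flange z",np.median(q[:,2]),len(q))
E
```

```text
t 13.8333 pos [ 0.3754 -0.4234  0.2234] yaw y 16.62 z [-0.0013 -0.0015 -1.    ] w 0.9990525602214049 F [ 0.2 -0.5  0.6] T [-0.08 -0.1  -0.02] j [ 1.11  0.39 -0.5   1.69  0.21  1.11  0.85]
scene sleeve 374 [ 0.57810549 -0.21566882]
 top z 0.16569680586308874 0.16354845551814007
 flange z 0.09538129201722337 250
top sleeve 57 [ 0.57764461 -0.21623875]
 top z 0.16850934977309925 0.1636524073479459
 flange z 0.09648195609156844 94
```

View pics/a7.png

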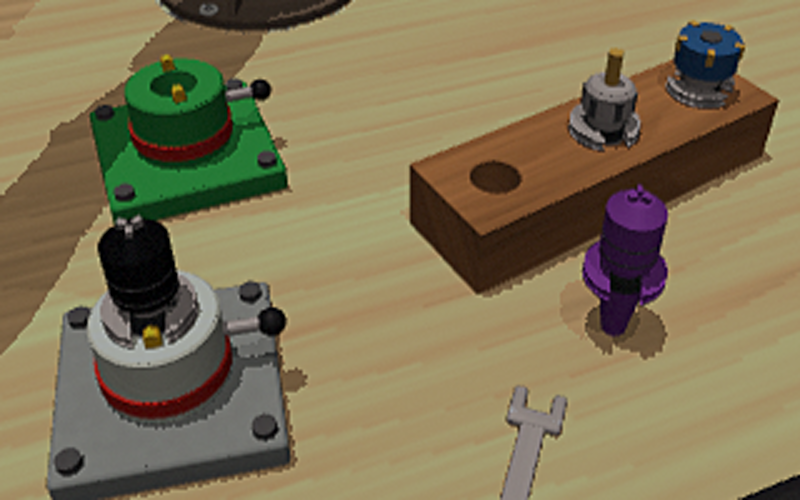

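View pics/a8.png

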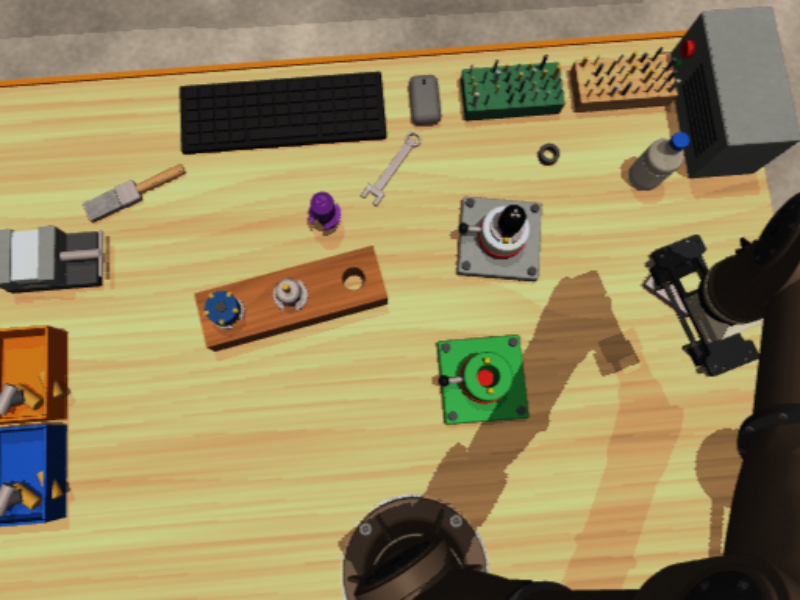

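The images show the chuck upright in the aluminium spindle with the dog in its slot (scene crop (152,335)). The collet and mill are still in the rack, and the gripper is well clear. Flange top is ~0.096 m (0.096 expected) and the tip ~0.165 m (0.165 expected). One settling call, then hand-in.

Call:
{"name": "jog_arm", "arguments": {
  "increments": [
    {"slide": [0,0,0],"roll": 0,"gripper": 1},
    {"slide": [0,0,0],"roll": 0,"gripper": 1},
    {"slide": [0,0,0],"roll": 0,"gripper": 1},
    {"slide": [0,0,0],"roll": 0,"gripper": 1},
    {"slide": [0,0,0],"roll": 0,"gripper": 1},
    {"slide": [0,0,0],"roll": 0,"gripper": 1},
    {"slide": [0,0,0],"roll": 0,"gripper": 1},
    {"slide": [0,0,0],"roll": 0,"gripper": 1},
    {"slide": [0,0,0],"roll": 0,"gripper": 1},
    {"slide": [0,0,0],"roll": 0,"gripper": 1}
  ]
}}

```text
clock: 14.77
position: [0.3787, -0.4202, 0.2229]
ee_rot: [1.871, 2.524, -0.0]
force: [0.3, -0.1, 0.1]
width: 1.001
```

```bash
python3 -c "
from cell import arm
print(arm.sign_off())"
```

```text
the job is handed in; nothing more can be done
None
```

I took the black drill chuck out of the rack and seated it in the aluminium spindle with its slots over the dogs. I lowered it slowly until it touched, pressed it home with about 8 N and let go. The job was handed in at about 15 s of the 42 s allowed.

- **Seating:** the flange top measures 0.095–0.096 m (0.096 expected) and the chuck tip about 0.165 m (0.165 expected). The axis is within about 1 mm of the spindle centre.
- **Dogs:** the near dog is visible in its slot. The far dog is hidden behind the chuck, so I inferred it from the seating height.
- **Surroundings:** the collet and face-mill holders are still in the rack, and the gripper is open and well clear of everything.
- **Disagreements:** before the move, the two cameras differed by about 3 mm on the spindle centre and about 5° on the slot angle. I used values in between, which the 12° of play covered. No check failed.

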